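# Fit out a desk outlet box

## Task

Make up the desk outlet box: open its lid, take every socket outlet module that is in the stock tray and press each one into a bay of the box until its face is flush with the frame, and fill any bay still empty with a blank module pressed flush too. Then shut the lid fully; leave the spare blanks and the other fittings in the tray, and do not disturb the other things on the bench.

Things in the scene. Friction and masses are not known exactly. Their poses are not given: they have to be found in the camera images.
- deskbox: Desk outlet box, does not move: aluminium case 110 (its x) x 300 (its y) x 64 mm high, origin at the centre of its underside, front to -x. Inside, a grey frame, flat face 52 mm up, 12 mm below the case's 3 mm wide rim, with four square bays in a row along y, 58 mm apart. Frame beside a bay: 11 mm to the next bay, 28 mm to the front and back rim, 40 mm to the end rims.
- lid (a joint): Angle of the box's lid: 0 shut, opens upward about a hinge along the box's y at its rear (+x) rim, to 1.95 rad (stop, leaning back). A stiff hinge: the lid stays at any angle; moving it takes about 1 to 3 N at the tongue. Plate 110 x 300 x 4 mm. It cannot shut over a module that stands 12 mm or more proud.
- lid_tongue (a point): Middle of the lid's finger tongue: black plastic, 40 mm wide (box y), 8 mm thick, 29 mm out from the lid's front edge in the lid's plane. 126 mm from the hinge; with the lid shut 71 mm in front of the box's centre, 66 mm above the bench. Pinched across its width from above it turns between the pads as the lid swings. x to the hinge, y along it, z out of the lid.
- lid_hinge (a point): On the hinge axis, middle of the box's rear rim: in the box's frame 55 mm behind the centre and 64.5 mm up.
- bay1 (a point): Centre of the mouth of the leftmost (+y) bay, on the frame's face, box axes. Each bay: 47 x 47 mm, solid floor 40 mm down. A sprung steel ball in its front and back wall, 20 mm down, stands out 2.5 mm: a module let go upright in the mouth stops on the balls about 18 mm proud, and a push of about 8 N (up to 12) on the middle of its face takes it past them to the floor, where it is flush and stays.
- bay2 (a point): Centre of the mouth of the second bay from the left, on the frame's face, axes as the box's; same as bay1.
- bay3 (a point): Centre of the mouth of the third bay from the left, on the frame's face, axes as the box's; same as bay1.
- bay4 (a point): Centre of the mouth of the fourth, rightmost (-y), bay from the left, on the frame's face, axes as the box's; same as bay1.
- tray: Blue open stock tray, 200 (its x) x 320 (its y) x 27 mm high, 3 mm walls and floor; does not move. Origin at the centre of its underside.
- outlet1: Outlet module: its face has a round socket with two pin holes; any of the four ways round in a bay is right. The body's origin is the centre of its underside, z up through the face. Body 45 x 45 mm (x, y), 40 mm tall; the lowest 6 mm taper in 3 mm a side. White plastic, about 70 g; starts face up in the tray, any yaw; may be absent.
- outlet2: Outlet module: its face has a round socket with two pin holes; any of the four ways round in a bay is right. The body's origin is the centre of its underside, z up through the face. Body 45 x 45 mm (x, y), 40 mm tall; the lowest 6 mm taper in 3 mm a side. White plastic, about 70 g; starts face up in the tray, any yaw; may be absent.
- outlet3: Outlet module: its face has a round socket with two pin holes; any of the four ways round in a bay is right. The body's origin is the centre of its underside, z up through the face. Body 45 x 45 mm (x, y), 40 mm tall; the lowest 6 mm taper in 3 mm a side. White plastic, about 70 g; starts face up in the tray, any yaw; may be absent.
- outlet4: Outlet module: its face has a round socket with two pin holes; any of the four ways round in a bay is right. The body's origin is the centre of its underside, z up through the face. Body 45 x 45 mm (x, y), 40 mm tall; the lowest 6 mm taper in 3 mm a side. White plastic, about 70 g; starts face up in the tray, any yaw; may be absent.
- blank1: Blank module: plain flat face but for two small notches at its edges. Same body as an outlet module; any way round in a bay is right. The body's origin is the centre of its underside, z up through the face. Body 45 x 45 mm (x, y), 40 mm tall; the lowest 6 mm taper in 3 mm a side. White plastic, about 50 g; starts face up in the tray, any yaw, always present.
- blank2: Blank module: plain flat face but for two small notches at its edges. Same body as an outlet module; any way round in a bay is right. The body's origin is the centre of its underside, z up through the face. Body 45 x 45 mm (x, y), 40 mm tall; the lowest 6 mm taper in 3 mm a side. White plastic, about 50 g; starts face up in the tray, any yaw, always present.
- half: Half-width module, 22.5 (x) x 45 (y) x 40 mm tall, white plastic, with a small black port in its face; too narrow for a bay, not wanted. In the tray, upright. Origin at the centre of its underside.
- gland: White plastic cable gland, 28 mm across, 24 mm tall, in the tray; not wanted. Origin at the centre of its underside.
- coupler: White plastic conduit coupler, 25 mm across, 24 mm tall, standing in the tray; not wanted. Origin at the centre of its underside.
- bush: White plastic bush, 22 mm across, 16 mm tall, in the tray; not wanted. Origin at the centre of its underside.
- screwdriver: Screwdriver 200 mm long, 26 mm thick handle, lying on the bench along its x, bystander. Origin under its middle.
- tape: Grey roll of tape, 90 mm across, 24 mm high, lying on the bench, bystander. Origin at the centre of its underside.
- tape_measure: Yellow tape measure 70 x 34 x 62 mm standing on the bench, bystander. Origin at the centre of its underside.
There are look-alikes about, which are no part of the job. Leave any brown look-alike of the half alone. What is shaped like the blank1 but brown is not meant.

How it is judged:
By the outcome, as a careful person would: the job done as asked, in the order asked, and still so for the second after the job is handed in, with the robot touching nothing.
Of outlet1, outlet2, outlet3, outlet4 only 2 to 4 are there at a start; the rules pass over those that are not, and their reading is None.
At some moment in a run one of outlet1, outlet2, outlet3, outlet4, blank1, blank2 may be knocked a few centimetres aside while the robot is not near it.
It also fails if it takes over 208 s, if anything falls off the work surface, if the arm or the gripper's body presses on something with over 40 N, if the wrist force passes 120 N, or if a joint passes its speed limit or range.

## Robot

A 7-joint arm with a two-finger parallel gripper is mounted at the origin on the work surface. World frame = base frame: x ahead of the robot, y to its left, z up, the work surface at z = 0. Lengths are in m, angles in rad, forces in N, time in s.
With the tool pointing down it reaches from about 0.35 to 0.9 m from the base axis. Payload 8.1 kg.
Tool frame: the origin (TCP) lies midway between the tips of the shut fingers; the grasp point (between the pads) lies behind it (arm.tcp_to_grasp is the z of the grasp point in the tool frame, in m); z points along the fingers, y is the line along which they close (so a half turn about z gives the same grasp; the last joint's range is limited). The gripper opens to 92 mm and grips with 3 to 60 N. Pads are 19 mm wide; open, the fingers measure 130 mm over their backs; the gripper's body (75 mm by 190 mm) begins 47 mm behind the grasp point.
Start: joints at [-1.248, 0.434, 0.025, 1.573, -0.012, 1.134, -0.075], TCP at [0.258, 0.569, 0.227] pointing down, gripper open.
Joint ranges: [-2.62, 2.62], [-0.44, 2.09], [-1.27, 1.32], [0.08, 2.57], [-1.32, 4.46], [0.12, 2], [-2.74, 2.74]. Speed limits (rad/s): [2.22, 2.22, 3.01, 3.01, 3.14, 3.14, 3.14].

## Interface

Orientations are given as a rotation vector (axis times angle).
In Python, from cell import readout, vision, arm gives the robot as it stands.
- The arm moves only by the tool carry_out, never from a script. Its argument "increments" is one flat list of numbers, 6 for each row, row after row: the shift along the world's x, y, z in mm, then the turn, a rotation vector about the world's x, y, z in rad. In form: [tx, ty, tz, wx, wy, wz, tx, ty, tz, wx, wy, wz, ...]. A call has 1 to 20 rows; each row shifts and turns the commanded pose from where the row before left it; what a row does not reach is not made up. A row lasts 1/8 s, in which the tool goes at most 62.5 mm and 10.7 degrees, less where a joint would pass 70% of its speed; a pose out of reach is approached as far as the arm can. A call with a gripper value outside its range is refused whole. "grip" is the closure, from 0 (fully open) to 1 (shut), set as the call begins (left out, the last holds). The fingers move at their own pace and stop on an object; "newtons" is the grip in N (left out, the last holds). Time passes only in rows, so rows that do not move let the fingers close. It gives the time, the measured TCP pose, the force, the opening and the grip force at its end, in the units of the state.
- readout.observe(): the state, without advancing time (a new reading comes with each control period).
- vision.get_image(name): name is "side" or "top" or "wrist"; returns the picture (400x640x3 uint8, red, green, blue); there is no depth.
- vision.calibration(name): a dict with "fov_y" (degrees; the focal length in pixels is half the picture's height over the tangent of half this angle, whatever the lens; pixels are square), "cx", "cy" (the principal point, pixels), "pose" (4x4, takes a point from camera to world coordinates). Camera axes: x right, y up, looking along -z (the intrinsics and any distortion apply to the point x, -y, -z); pixel columns grow to the right and rows downward; lengths in m; the calibration is good to about 2 mm. A picture is of the moment at which its call begins: read the wrist's pose just before it. calibration takes no time and is no camera call; for the wrist camera it gives the pose at the moment of the call.
- arm.sign_off(): hands the job in; it is judged then, once.
The state is a dict: "clock": time; "joints": joint angles; "dq": joint speeds; "joint_efforts": joint torques, N m; "position": TCP position; "ee_rot": TCP orientation; "force": force on the tool from outside, world axes, zero at the start; "ft_torque": the same for the moment, N m; "width": opening from 0.0 (shut) to 1.0 (fully open); "gripper_force": force on a finger pad.
Only numpy, scipy, OpenCV 4.12 (cv2) and the standard library are available. Lean on these libraries where they do the work, as an engineer would, in place of code of your own. Each camera call takes 0.05 s, during which the arm holds its last target. There are 200 camera calls.

## Working session

There is one attempt and no reset: what is moved stays moved. The work goes in short steps, Python scripts to look and compute and a tool call to move; the robot and the scene stay as the last step left them, time stands still between calls to the robot, and variables do not carry over. Pictures are saved under pics/ and viewed, at most 14 in all, crops included, and the job is handed in when it is done.

Besides the shell and the picture viewer there is one more tool, called after "Request:" as name(argument=value, ...), one argument or row to a line, values as JSON. carry_out: Moves the arm, as the interface text tells. Its arguments: {"type":"object","properties":{"increments":{"type":"array","items":{"type":"number"}},"grip":{"type":"number"},"newtons":{"type":"number"}},"required":["increments"]}

```bash
ls; mkdir -p pics
python3 - <<'E'
from cell import readout, vision, arm
import cv2,numpy as np
print(readout.observe()); print(arm.tcp_to_grasp)
for n in ("side","top"):
    c=vision.calibration(n); print(n,{k:(np.round(v,4).tolist() if k=='pose' else v) for k,v in c.items()})
    cv2.imwrite(f"pics/{n}0.png",vision.get_image(n)[:,:,::-1])
print(vision.calibration("wrist"))
E
```

```text
pics
{'clock': 0.0, 'joints': array([-1.24762042,  0.43520461,  0.02498245,  1.57410341, -0.01158041,
        1.13401383, -0.07512543]), 'dq': array([ 0.00125872, -0.0008187 , -0.00037707,  0.00097646,  0.00102994,
        0.00045371, -0.00018124]), 'joint_efforts': array([ 5.48604676e-04, -6.67866325e+01,  9.84911285e-01, -3.14461577e+01,
       -6.05911156e-02,  4.26749233e-02,  1.71843353e-04]), 'position': array([0.2579912 , 0.56869605, 0.22595408]), 'ee_rot': array([-6.63877049e-01, -3.07046999e+00,  2.47421887e-03]), 'force': array([-0.142779  , -0.34112106,  0.50778328]), 'ft_torque': array([ 0.05229713,  0.00409315, -0.02427398]), 'gripper_force': 0.0, 'width': 0.9980577634832675}
-0.0188
side {'fov_y': 44.72002140476922, 'cx': 321.9691302048634, 'cy': 194.96271282062813, 'pose': [[-0.9833, 0.1418, -0.1137, 0.3584], [-0.1817, -0.7475, 0.6389, 0.8879], [0.0056, 0.6489, 0.7608, 1.1496], [0.0, 0.0, 0.0, 1.0]]}
top {'fov_y': 50.265808926098345, 'cx': 316.7402506830174, 'cy': 198.4156538048735, 'pose': [[-0.0051, 0.9836, -0.1802, 0.2614], [-0.9999, -0.0021, 0.017, -0.0116], [0.0163, 0.1802, 0.9835, 1.4608], [0.0, 0.0, 0.0, 1.0]]}
{'fov_y': 66.07751396346933, 'cx': 319.8612143294713, 'cy': 198.82952955739938, 'pose': array([[ 0.41299437, -0.88353068, -0.22092799,  0.19889855],
       [ 0.91073076,  0.40005378,  0.10259854,  0.59673772],
       [-0.00226588, -0.24357854,  0.96987853,  0.38454812],
       [ 0.        ,  0.        ,  0.        ,  1.        ]])}
```

View pics/top0.png

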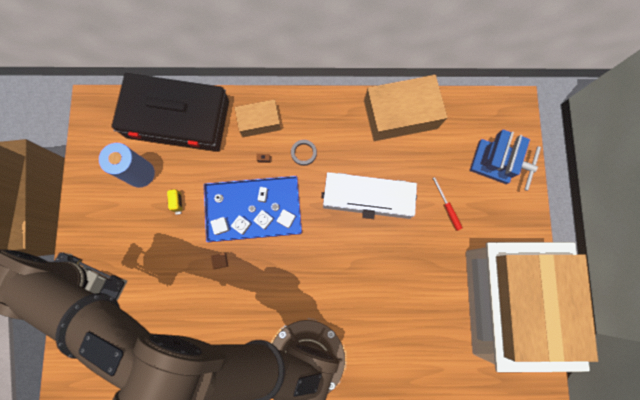

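View pics/side0.png

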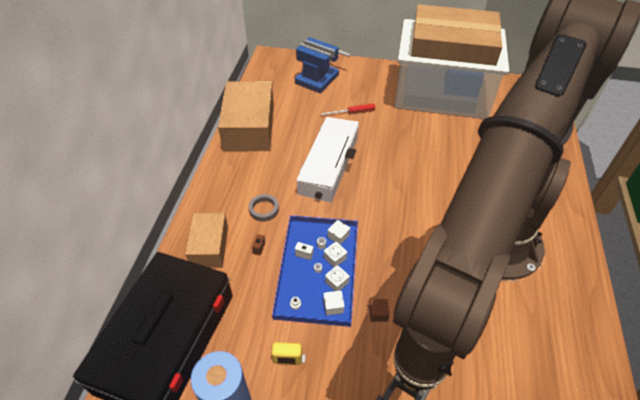

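Top view: shut white box at (370,195) with its tongue at (369,214) and the tray at (253,209). Candidates for modules are (220,226), (241,225), (263,219) and (286,218). The half is at (263,194), the small round fittings at (219,199), (252,209) and (275,207), and the brown look-alikes at (220,260) and (263,158).

```bash
cat > h.py <<'E'
import numpy as np,cv2
from cell import readout,vision,arm
def K(c):
    f=200/np.tan(np.radians(c['fov_y']/2)); return f,c['cx'],c['cy']
def ray(c,u,v,z):
    f,cx,cy=K(c); T=np.array(c['pose']); d=T[:3,:3]@np.array([(u-cx)/f,-(v-cy)/f,-1.]); o=T[:3,3]
    return o+d*(z-o[2])/d[2]
def proj(c,p):
    f,cx,cy=K(c); T=np.array(c['pose']); q=T[:3,:3].T@(np.array(p)-T[:3,3]); return cx+f*q[0]/-q[2], cy-f*q[1]/-q[2]
def state():
    s=readout.observe(); print('t',round(s['clock'],2),'pos',np.round(s['position']*1e3,1),'rv',np.round(s['ee_rot'],3),'F',np.round(s['force'],1),'w',round(s['width'],3))
    return s
E
python3 - <<'E'
from h import *
c=vision.calibration("top"); im=cv2.imread("pics/top0.png")
a=cv2.resize(im[170:250,195:311],None,fx=5,fy=5,interpolation=3)
s=cv2.imread("pics/side0.png"); b=cv2.resize(s[210:330,270:390],None,fx=4.5,fy=4.5,interpolation=3)
cv2.imwrite("pics/cropA.png",a)
cv2.imwrite("pics/cropB.png",b)
hsv=cv2.cvtColor(im,cv2.COLOR_BGR2HSV)
m=((hsv[...,1]<60)&(hsv[...,2]>130)).astype(np.uint8)
def comps(m,z,box,amin):
    u0,v0,u1,v1=box
    mm=np.zeros_like(m); mm[v0:v1,u0:u1]=m[v0:v1,u0:u1]
    for k in cv2.findContours(mm,0,1)[0]:
        if cv2.contourArea(k)<amin: continue
        r=cv2.minAreaRect(k); P=np.array([ray(c,*p,z) for p in cv2.boxPoints(r)])
        print(np.round(r[0],1),'area',cv2.contourArea(k),'ctr',np.round(P.mean(0)*1e3),'sides',np.round([np.linalg.norm(P[i]-P[i+1])*1e3 for i in (0,1)]),'yaw',np.round(np.degrees([np.arctan2(*(P[i+1]-P[i])[1::-1]) for i in (0,1)])))
print('white tray');comps(m,.043,(200,172,305,245),20)
print('lid');comps(m,.066,(318,165,425,225),300)
blk=(hsv[...,2]<60).astype(np.uint8)
print('black');comps(blk,.066,(318,165,425,225),8)
blue=((abs(hsv[...,0].astype(int)-115)<12)&(hsv[...,1]>150)).astype(np.uint8)
print('tray');comps(cv2.morphologyEx(blue,3,np.ones((15,15))),.027,(195,165,310,250),500)
E
```

```text
white tray
[219.2 225.6] area 185.0 ctr [430. 289.  43.] sides [48. 49.] yaw [ -71. -160.]
[240.3 224.3] area 173.5 ctr [434. 219.  43.] sides [46. 47.] yaw [ -36. -127.]
[263.  219.3] area 178.0 ctr [451. 144.  43.] sides [46. 49.] yaw [ -38. -129.]
[285.8 218.4] area 175.5 ctr [453.  68.  43.] sides [48. 47.] yaw [ -29. -120.]
[251.5 208.5] area 23.0 ctr [487. 183.  43.] sides [17. 17.] yaw [ -90. -179.]
[275. 207.] area 31.0 ctr [492. 105.  43.] sides [20. 20.] yaw [ -90. -179.]
[218.5 198.5] area 41.0 ctr [521. 295.  43.] sides [24. 24.] yaw [ -90. -178.]
[262.2 194.2] area 89.5 ctr [536. 148.  43.] sides [48. 27.] yaw [ -10. -102.]
lid
[370.  194.8] area 3031.5 ctr [ 529. -214.   66.] sides [124. 311.] yaw [ -7. -97.]
black
tray
[251.8 208.8] area 5052.0 ctr [490. 184.  27.] sides [319. 195.] yaw [ -85. -175.]
```

View pics/cropA.png

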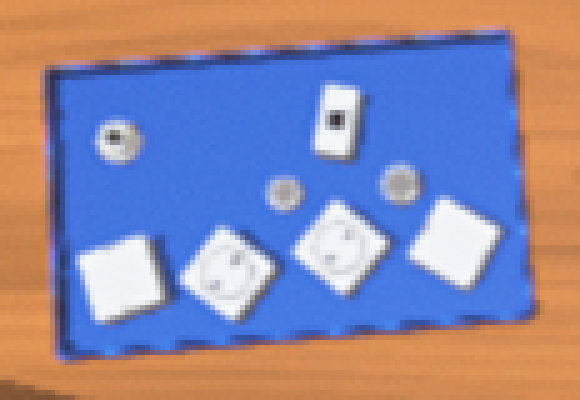

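View pics/cropB.png

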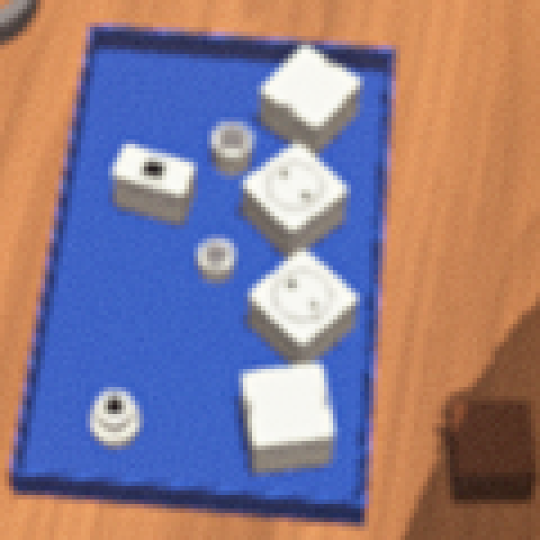

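Two outlets, at (240,224) and (263,219) (round socket with pins), and two plain blanks, at (219,226) and (286,218), so all four bays get filled. Heading over the box first for a close look.

Request:
carry_out(
  increments=[13,-55,5,0,0,0.05,13,-55,5,0,0,0.05,13,-55,5,0,0,0.05,13,-55,5,0,0,0.05,13,-55,5,0,0,0.05,13,-55,5,0,0,0.05,13,-55,5,0,0,0,13,-55,5,0,0,0,13,-55,5,0,0,0,13,-55,5,0,0,0,13,-55,5,0,0,0,13,-55,5,0,0,0,13,-55,5,0,0,0,13,-55,5,0,0,0,0,0,0,0,0,0,0,0,0,0,0,0],
  grip=0,
)

```text
clock: 2.1
position: [0.4398, -0.2003, 0.2963]
ee_rot: [-0.198, -3.134, -0.001]
force: [-0.6, -0.3, -0.3]
width: 0.998
gripper_force: 0.0
```

Run:
```python
from h import *
state(); c=vision.calibration("wrist"); im=vision.get_image("wrist")[:,:,::-1]
cv2.imwrite("pics/w1.png",im); np.save("w1.npy",c['pose'])
```

```text
t 2.1 pos [ 439.8 -200.3  296.3] rv [-1.980e-01 -3.134e+00 -1.000e-03] F [-0.6 -0.3 -0.3] w 0.998
```

View pics/w1.png

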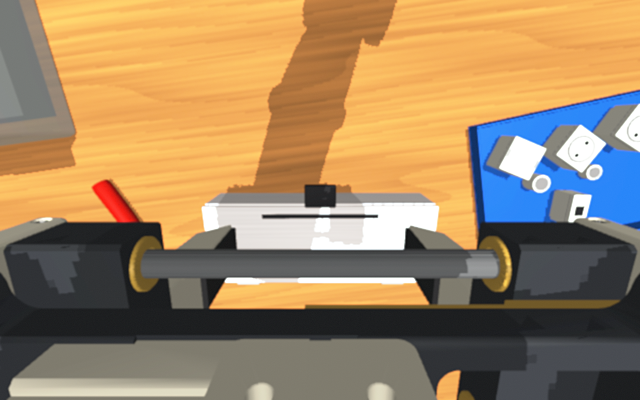

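The wrist view shows the tongue at (320,195). The lid's front edge runs from (204,205) to (437,205).

Run:
```python
from h import *
c=vision.calibration("wrist"); im=cv2.imread("pics/w1.png"); 
g=im.max(2)
m=(g[170:208,295:345]<70).astype(np.uint8); k=max(cv2.findContours(m,0,1)[0],key=cv2.contourArea)
x,y,w,h=cv2.boundingRect(k); print(x+295,y+170,w,h)
for u,v in((x+295,y+170),(x+295+w,y+170),(x+295,y+170+h),(x+295+w,y+170+h)): print(np.round(ray(c,u,v,.070)*1e3,1))
# lid front edge : column gradient
pts=[]
for u in list(range(215,300,6))+list(range(345,430,6)):
    col=im[185:215,u].astype(float).mean(1); d=np.diff(col); pts.append((u,185+int(d.argmax())+1,int(d.max())))
print(pts)
row=im[210].astype(int).mean(1); d=np.diff(row); print('row210',[(i,int(d[i])) for i in range(180,470) if abs(d[i])>25])
```

```text
305 185 31 22
[ 450.5 -219.3   70. ]
[ 455.4 -180.    70. ]
[ 479.4 -223.2   70. ]
[ 484.4 -183.3   70. ]
[(215, 203, 73), (221, 204, 44), (227, 204, 44), (233, 204, 44), (239, 204, 44), (245, 204, 44), (251, 204, 45), (257, 204, 45), (263, 204, 44), (269, 204, 45), (275, 204, 45), (281, 204, 45), (287, 204, 45), (293, 204, 45), (299, 204, 46), (345, 203, 45), (351, 204, 44), (357, 203, 46), (363, 203, 75), (369, 203, 77), (375, 203, 76), (381, 203, 70), (387, 203, 76), (393, 203, 74), (399, 203, 74), (405, 203, 74), (411, 203, 74), (417, 203, 73), (423, 203, 68), (429, 203, 73)]
row210 [(200, 27), (201, 51), (438, -47)]
```

Request:
carry_out(
  increments=[7,0,-50,0,0,0,7,0,-50,0,0,0,7,0,-50,0,0,0,7,0,-50,0,0,0,0,-1,-30,0,0,0,0,0,-9,0,0,0,0,0,0,0,0,0],
)

```text
clock: 3.02
position: [0.4681, -0.2009, 0.058]
ee_rot: [-0.196, -3.135, -0.001]
force: [-3.3, 1.5, -2.1]
width: 0.999
gripper_force: 1.8
```

Request:
carry_out(
  increments=[0,0,0,0,0,0,0,0,0,0,0,0,0,0,0,0,0,0,0,0,0,0,0,0,0,0,0,0,0,0],
  grip=1,
  newtons=15,
)

```text
clock: 3.65
position: [0.4681, -0.2018, 0.0578]
ee_rot: [-0.198, -3.135, -0.0]
force: [-3.3, 1.2, 0.9]
width: 0.505
gripper_force: 1.7
```

Request:
carry_out(
  increments=[0,0,0,0,0,0,0,0,0,0,0,0,0,0,0,0,0,0],
)

```text
clock: 4.03
position: [0.4678, -0.204, 0.0579]
ee_rot: [0.2, 3.135, -0.004]
force: [-4.9, -5.6, -0.0]
width: 0.43
gripper_force: 16.5
```

Run:
```python
import numpy as np
R=126;e=np.array([np.cos(np.radians(-7.2)),np.sin(np.radians(-7.2))])
p=None
for t in np.linspace(0,1.95,17):
    q=np.array([*(-R*np.cos(t)*e),R*np.sin(t)])
    if p is not None: print(np.round(q-p).astype(int).tolist(),end=' ')
    p=np.round(q) if p is None else p+np.round(q-p)
```

```text
[1, 0, 15] [3, -1, 15] [4, 0, 15] [7, -1, 14] [7, -1, 13] [10, -1, 12] [11, -2, 11] [12, -1, 9] [13, -2, 8] [14, -2, 6] [14, -1, 5] [15, -2, 2] [16, -2, 1] [15, -2, -1] [15, -2, -3] [14, -2, -5]
```

Request:
carry_out(
  increments=[1,-3,15,0,0,0,3,-1,15,0,0,0,4,0,15,0,0,0,7,-1,14,0,0,0,7,-1,13,0,0,0,10,-1,12,0,0,0,11,-2,11,0,0,0,12,-1,9,0,0,0,13,-2,8,0,0,0,14,-2,6,0,0,0,14,-1,5,0,0,0,15,-2,2,0,0,0,16,-2,1,0,0,0,15,-2,-1,0,0,0,15,-2,-3,0,0,0,10,-1,-3,0,0,0,0,0,0,0,0,0],
)

```text
clock: 6.15
position: [0.6349, -0.2251, 0.1755]
ee_rot: [-0.197, -3.133, -0.001]
force: [-3.4, 4.0, -13.0]
width: 0.434
gripper_force: 15.0
```

Request:
carry_out(
  increments=[0,0,0,0,0,0,0,0,0,0,0,0,0,0,0,0,0,0,0,0,45,0,0,0,0,0,55,0,0,0,-50,6,20,0,0,0,-55,7,0,0,0,0,-55,7,0,0,0,0,-55,7,0,0,0,0,0,0,0,0,0,0,0,0,0,0,0,0],
  grip=0.25,
)

```text
clock: 7.52
position: [0.421, -0.1988, 0.2977]
ee_rot: [0.197, 3.133, 0.001]
force: [-0.0, 0.9, -0.4]
width: 0.75
gripper_force: 0.0
```

Run:
```python
from h import *
state(); c=vision.calibration("wrist"); im=vision.get_image("wrist")[:,:,::-1]
cv2.imwrite("pics/w2.png",im); np.save("w2.npy",c['pose']); np.save('wk.npy',K(c))
# predicted bay centres
e=np.array([.992,-.125]);n=np.array([.125,.992]);b=np.array([.5378,-.2115])
for i in range(4): print(np.round(proj(c,[*(b+n*(.087-.058*i)),.052])))
ct=vision.calibration("top"); t=vision.get_image("top")[:,:,::-1]; cv2.imwrite("pics/t2.png",t)
```

```text
t 7.53 pos [ 421.  -198.8  297.7] rv [1.970e-01 3.133e+00 1.000e-03] F [-0.   0.9 -0.4] w 0.75
[382. 254.]
[341. 254.]
[300. 254.]
[260. 254.]
```

View pics/w2.png

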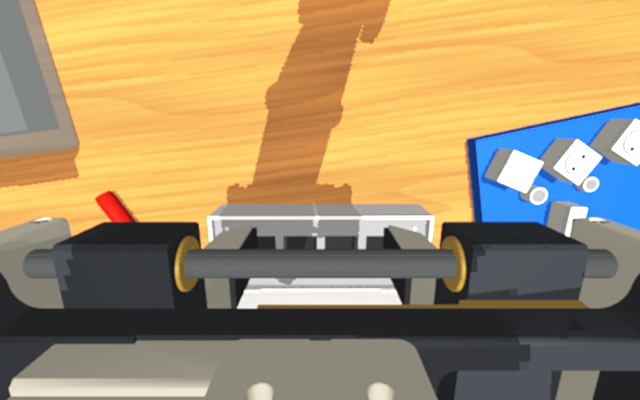

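The lid is open, but the gripper rod hides the bays (row 250), so I'll shift toward +x to expose them.

Request:
carry_out(
  increments=[50,-6,10,0,0,0,50,-6,10,0,0,0,0,0,0,0,0,0],
)

```text
clock: 8.0
position: [0.5245, -0.2104, 0.3156]
ee_rot: [-0.193, -3.135, 0.004]
force: [-1.3, -0.3, -0.6]
width: 0.753
gripper_force: 0.0
```

Run:
```python
from h import *
state(); c=vision.calibration("wrist"); im=np.ascontiguousarray(vision.get_image("wrist")[:,:,::-1])
cv2.imwrite("pics/w3.png",im)
e=np.array([.992,-.125]);n=np.array([.125,.992]);b=np.array([.5378,-.2115])
for i in range(4):
    q=[proj(c,[*(b+n*(.087-.058*i)+.0235*(sx*e+sy*n)),.052]) for sx,sy in((1,1),(1,-1),(-1,-1),(-1,1))]
    cv2.polylines(im,[np.int32(q)],True,(0,0,255),1)
cv2.imwrite("pics/w3b.png",cv2.resize(im[90:250,180:460],None,fx=2.8,fy=2.8,interpolation=3))
```

```text
t 8.0 pos [ 524.5 -210.4  315.6] rv [-0.193 -3.135  0.004] F [-1.3 -0.3 -0.6] w 0.753
```

View pics/w3b.png

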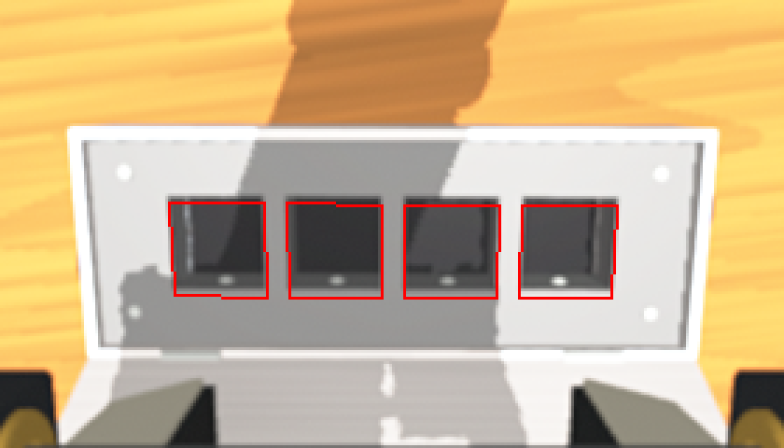

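Four bays are visible, and the overlay sits about 2 px below the true mouths. I'll refine it with a settled picture.

Run:
```python
from h import *
state(); c=vision.calibration("wrist"); im=np.ascontiguousarray(vision.get_image("wrist")[:,:,::-1])
m=(im.max(2)<115).astype(np.uint8); m[:150]=0;m[200:]=0;m[:,:225]=0;m[:,415:]=0
m=cv2.morphologyEx(m,cv2.MORPH_CLOSE,np.ones((5,5)))
for k in cv2.findContours(m,0,1)[0]:
    if cv2.contourArea(k)<300: continue
    x,y,w,h=cv2.boundingRect(k)
    P=np.array([ray(c,u,v,.052) for u,v in((x-.5,y-.5),(x+w-.5,y-.5),(x+w-.5,y+h-.5),(x-.5,y+h-.5))])
    print((x,y,w,h),np.round(P.mean(0)*1e3,1),np.round([np.linalg.norm(P[i]-P[i+1])*1e3 for i in(0,1)],1))
```

```text
t 8.05 pos [ 522.2 -210.9  315.5] rv [-0.196 -3.133  0.004] F [-0.6  0.1 -0.7] w 0.751
(367, 163, 33, 32) [ 544.3 -125.2   52. ] [45.3 45.2]
(325, 162, 33, 33) [ 536.4 -183.1   52. ] [45.3 46.5]
(283, 162, 34, 33) [ 529.2 -240.4   52. ] [46.7 46.5]
(241, 162, 34, 33) [ 522.  -298.5   52. ] [46.8 46.6]
```

Run:
```python
from h import *
c=vision.calibration("top"); im=cv2.imread("pics/t2.png")
for p in ((.5442,-.1255),(.5369,-.183),(.5295,-.2406),(.5222,-.2981)): print(np.round(proj(c,[*p,.052]),1),end=' ')
g=im.max(2); m=(g<110).astype(np.uint8)
for k in cv2.findContours(m,0,1)[0]:
    x,y,w,h=cv2.boundingRect(k)
    if 60<cv2.contourArea(k)<400 and 320<x<420 and 150<y<240:
        M=cv2.moments(k); u,v=M['m10']/M['m00'],M['m01']/M['m00']; print((x,y,w,h),round(u,1),round(v,1),np.round(ray(c,u,v,.052)*1e3,1))
cv2.imwrite("pics/t2c.png",cv2.resize(im[150:240,310:440],None,fx=5,fy=5,interpolation=3))
```

```text
[343.3 191.1] [360.3 193.2] [377.4 195.3] [394.5 197.4] (372, 152, 13, 7) 378.0 155.1 [ 670. -247.   52.]
```

View pics/t2c.png

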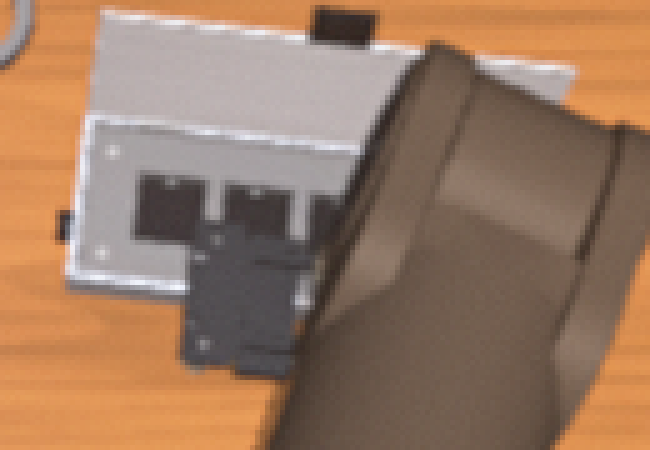

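Top view puts bay1 at about (343.7,191.5), which agrees with the wrist to about 1.5 mm. Now to the tray.

Request:
carry_out(
  increments=[-12,56,-2,0,0,0,-12,56,-2,0,0,0,-12,56,-2,0,0,0,-12,56,-2,0,0,0,-12,56,-2,0,0,0,-12,56,-2,0,0,0,-12,56,-2,0,0,0,0,0,0,0,0,0,0,0,0,0,0,0],
  grip=0.1,
)

```text
clock: 9.22
position: [0.436, 0.1802, 0.3027]
ee_rot: [0.198, 3.135, -0.001]
force: [-0.3, -0.4, 0.8]
width: 0.904
gripper_force: 0.0
```

```bash
cat >> h.py <<'E'
def modules(c,im):
    hsv=cv2.cvtColor(im,cv2.COLOR_BGR2HSV)
    # tray-bounded white tops
    T=(im.min(2)>TH).astype(np.uint8); T[228:]=0
    out=[]
    for k in cv2.findContours(T,0,1)[0]:
        if cv2.contourArea(k)<400: continue
        r=cv2.minAreaRect(k); P=np.array([ray(c,*p,.043) for p in cv2.boxPoints(r)])
        ctr=P.mean(0)*1e3; s=[np.linalg.norm(P[i]-P[i+1])*1e3 for i in(0,1)]
        if max(s)>70: continue
        a=np.degrees(np.arctan2(*(P[1]-P[0])[1::-1]))%90
        print(np.round(r[0]),'xy',np.round(ctr[:2],1),'sides',np.round(s,1),'edge yaw mod90',round(a,1))
TH=200
E
python3 - <<'E'
from h import *
state(); c=vision.calibration("wrist"); im=np.ascontiguousarray(vision.get_image("wrist")[:,:,::-1])
cv2.imwrite("pics/w4.png",im); modules(c,im)
E
```

```text
t 9.22 pos [436.  180.2 302.7] rv [ 1.980e-01  3.135e+00 -1.000e-03] F [-0.3 -0.4  0.8] w 0.904
[243. 194.] xy [455.7  69.7] sides [44.7 44.7] edge yaw mod90 59.7
[297. 185.] xy [452.5 147.1] sides [46.1 46.2] edge yaw mod90 50.9
[350. 166.] xy [435.7 221.5] sides [46.5 46.5] edge yaw mod90 53.5
[401. 157.] xy [432.2 292.2] sides [47.  47.1] edge yaw mod90 17.7
```

View pics/w4.png

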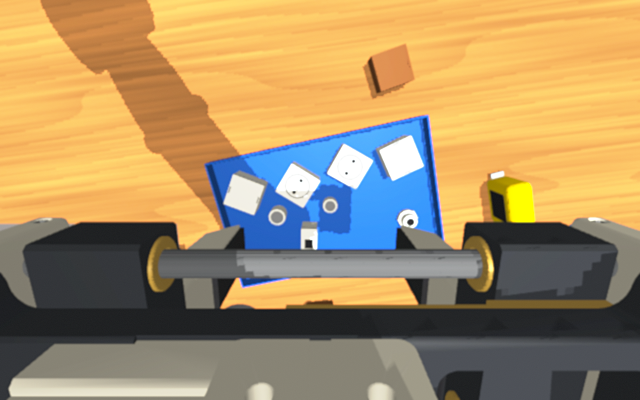

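The tray view shows outlets at (297,185) and (350,166), blanks at (243,194) and (401,157), and the bush and coupler at (330,205) and (277,215). Taking the first outlet.

Request:
carry_out(
  increments=[5,-12,-50,0,0,-0.186,5,-12,-50,0,0,-0.186,5,-11,-50,0,0,-0.185,0,0,-60,0,0,0,0,0,-45,0,0,0,0,0,-21,0,0,0,0,0,0,0,0,0],
  grip=0.3,
)

```text
clock: 10.15
position: [0.4507, 0.1441, 0.0259]
ee_rot: [-1.056, -2.957, 0.004]
force: [-0.6, 0.3, -0.1]
width: 0.7
gripper_force: 0.0
```

Request:
carry_out(
  increments=[0,0,0,0,0,0,0,0,0,0,0,0,0,0,0,0,0,0,0,0,0,0,0,0],
  grip=1,
  newtons=20,
)

```text
clock: 10.65
position: [0.452, 0.1465, 0.0278]
ee_rot: [1.051, 2.959, 0.002]
force: [-0.8, -0.9, 7.8]
width: 0.486
gripper_force: 20.0
```

Request:
carry_out(
  increments=[0,0,50,0,0,0,0,0,60,0,0,0,19,-55,0,0,0,0.111,19,-54,0,0,0,0.111,19,-54,0,0,0,0.111,18,-54,0,0,0,0.111,18,-54,0,0,0,0.111,0,0,-40,0,0,0,0,0,0,0,0,0,0,0,0,0,0,0],
)

```text
clock: 11.9
position: [0.5444, -0.1239, 0.0977]
ee_rot: [0.199, 3.135, 0.001]
force: [0.2, 0.8, -0.5]
width: 0.487
gripper_force: 20.0
```

Request:
carry_out(
  increments=[0,-2,-8,0,0,0,0,0,-12,0,0,0,0,0,-12,0,0,0,0,0,-8,0,0,0,0,0,0,0,0,0],
)

```text
clock: 12.52
position: [0.5437, -0.1267, 0.0559]
ee_rot: [-0.201, -3.134, -0.0]
force: [0.0, -0.9, 0.5]
width: 0.491
gripper_force: 20.0
```

Request:
carry_out(
  increments=[0,0,0,0,0,0,0,0,0,0,0,0,0,0,0,0,0,0,0,0,35,0,0,0],
  grip=0.3,
)

```text
clock: 13.02
position: [0.5425, -0.1264, 0.0904]
ee_rot: [-0.2, -3.131, -0.0]
force: [0.4, 0.5, 1.0]
width: 0.701
gripper_force: 0.0
```

Request:
carry_out(
  increments=[0,0,0,0,0,0,0,0,0,0,0,0,0,0,0,0,0,0,0,0,0,0,0,0,0,0,0,0,0,0,0,0,0,0,0,0,0,0,0,0,0,0,0,0,0,0,0,0,0,0,-15,0,0,0,0,0,-8,0,0,0,0,0,-8,0,0,0,0,0,-6,0,0,0,0,0,-3,0,0,0,0,0,0,0,0,0],
  grip=1,
  newtons=10,
)

```text
clock: 14.78
position: [0.5443, -0.1267, 0.0523]
ee_rot: [0.201, 3.135, 0.001]
force: [-2.9, 1.9, 16.4]
width: 0.008
gripper_force: 7.8
```

Flush (TCP 52.3 mm, 16 N). Before each grasp I'll recheck the modules with the top camera.

```bash
cat >> h.py <<'E'
def topmods():
    c=vision.calibration("top"); im=vision.get_image("top")[:,:,::-1]
    hsv=cv2.cvtColor(np.ascontiguousarray(im),cv2.COLOR_BGR2HSV)
    m=((hsv[...,1]<60)&(hsv[...,2]>130)).astype(np.uint8); mm=m*0; mm[172:250,190:310]=m[172:250,190:310]
    for k in cv2.findContours(mm,0,1)[0]:
        if cv2.contourArea(k)<60: continue
        r=cv2.minAreaRect(k); P=np.array([ray(c,*p,.043) for p in cv2.boxPoints(r)])
        print('top',np.round(r[0]),cv2.contourArea(k),np.round(P.mean(0)[:2]*1e3),'yaw',round(np.degrees(np.arctan2(*(P[1]-P[0])[1::-1]))%90))
E
python3 -c "
from h import *
topmods()"
```

```text
top [219. 226.] 192.0 [430. 289.] yaw 19
top [240. 224.] 178.5 [434. 219.] yaw 54
top [287. 215.] 109.5 [464.  65.] yaw 80
top [262. 194.] 91.0 [536. 148.] yaw 80
```

Request:
carry_out(
  increments=[0,0,40,0,0,0,0,0,50,0,0,0,-16,50,0,0,0,-0.073,-16,50,0,0,0,-0.073,-16,50,0,0,0,-0.073,-16,50,0,0,0,-0.073,-15,50,0,0,0,-0.073,-15,50,0,0,0,-0.073,-15,49,0,0,0,-0.072,0,0,-45,0,0,0,0,0,-45,0,0,0,0,0,-24,0,0,0,0,0,0,0,0,0],
  grip=0.3,
)

```text
clock: 16.45
position: [0.4338, 0.2212, 0.026]
ee_rot: [-0.985, -2.981, 0.006]
force: [0.4, -0.9, 0.7]
width: 0.701
gripper_force: 0.0
```

Request:
carry_out(
  increments=[0,0,0,0,0,0,0,0,0,0,0,0,0,0,0,0,0,0,0,0,0,0,0,0],
  grip=1,
  newtons=20,
)

```text
clock: 16.95
position: [0.4358, 0.2226, 0.0287]
ee_rot: [0.985, 2.982, 0.003]
force: [-2.1, -0.4, 8.7]
width: 0.485
gripper_force: 20.0
```

Request:
carry_out(
  increments=[0,0,50,0,0,0,0,0,60,0,0,0,13,-51,0,0,0,0.064,13,-51,0,0,0,0.064,13,-51,0,0,0,0.064,13,-51,0,0,0,0.064,13,-51,0,0,0,0.064,13,-51,0,0,0,0.064,12,-50,0,0,0,0.063,12,-50,0,0,0,0.063,0,0,-30,0,0,0,0,0,0,0,0,0,0,0,-15,0,0,0,0,0,-12,0,0,0,0,0,-12,0,0,0,0,0,-12,0,0,0,0,0,0,0,0,0],
)

```text
clock: 19.08
position: [0.5366, -0.1835, 0.0558]
ee_rot: [-0.201, -3.134, -0.0]
force: [-0.8, 1.7, -0.5]
width: 0.491
gripper_force: 20.0
```

Request:
carry_out(
  increments=[0,0,0,0,0,0,0,0,0,0,0,0,0,0,0,0,0,0,0,0,35,0,0,0],
  grip=0.3,
)

```text
clock: 19.58
position: [0.5357, -0.1832, 0.0904]
ee_rot: [-0.2, -3.131, -0.001]
force: [0.8, -0.2, 0.2]
width: 0.704
gripper_force: 0.0
```

Request:
carry_out(
  increments=[0,0,0,0,0,0,0,0,0,0,0,0,0,0,0,0,0,0,0,0,0,0,0,0,0,0,0,0,0,0,0,0,0,0,0,0,0,0,0,0,0,0,0,0,0,0,0,0,0,0,-15,0,0,0,0,0,-8,0,0,0,0,0,-8,0,0,0,0,0,-6,0,0,0,0,0,-3,0,0,0,0,0,0,0,0,0],
  grip=1,
  newtons=10,
)

```text
clock: 21.32
position: [0.537, -0.1838, 0.0523]
ee_rot: [-0.201, -3.135, -0.001]
force: [-3.8, 2.0, 17.4]
width: 0.005
gripper_force: 8.3
```

```bash
python3 -c "
from h import *
topmods()"
```

```text
top [219. 226.] 193.0 [430. 289.] yaw 19
top [284. 218.] 139.0 [456.  73.] yaw 60
top [262. 194.] 91.0 [536. 148.] yaw 80
```

Request:
carry_out(
  increments=[0,0,40,0,0,0,0,0,50,0,0,0,-12,53,0,0,0,0.0485,-12,53,0,0,0,0.0485,-12,53,0,0,0,0.0485,-12,53,0,0,0,0.0485,-12,53,0,0,0,0.0485,-12,53,0,0,0,0.0485,-11,53,0,0,0,0.0485,-11,53,0,0,0,0.0485,-11,53,0,0,0,0.0485,0,0,-50,0,0,0,0,0,-45,0,0,0,0,0,-17,0,0,0,0,0,0,0,0,0],
  grip=0.32,
)

```text
clock: 23.25
position: [0.4311, 0.2922, 0.028]
ee_rot: [0.482, -3.101, 0.003]
force: [-1.0, 0.4, 0.8]
width: 0.681
gripper_force: 0.0
```

Request:
carry_out(
  increments=[0,0,0,0,0,0,0,0,0,0,0,0,0,0,0,0,0,0,0,0,0,0,0,0],
  grip=1,
  newtons=20,
)

```text
clock: 23.75
position: [0.4328, 0.2936, 0.0306]
ee_rot: [-0.483, 3.103, 0.002]
force: [-0.3, -0.5, 6.9]
width: 0.49
gripper_force: 20.0
```

Request:
carry_out(
  increments=[0,0,50,0,0,0,0,0,60,0,0,0,10,-53,0,0,0,-0.0437,10,-53,0,0,0,-0.0437,10,-53,0,0,0,-0.0437,10,-53,0,0,0,-0.0437,10,-53,0,0,0,-0.0437,10,-53,0,0,0,-0.0437,10,-53,0,0,0,-0.0437,9,-54,0,0,0,-0.0437,9,-54,0,0,0,-0.0437,9,-54,0,0,0,-0.0437,0,0,-30,0,0,0,0,0,0,0,0,0,0,0,-15,0,0,0,0,0,-12,0,0,0,0,0,-12,0,0,0,0,0,-12,0,0,0,0,0,0,0,0,0],
)

```text
clock: 26.12
position: [0.5298, -0.2407, 0.0581]
ee_rot: [0.202, 3.134, -0.003]
force: [2.1, -3.9, -1.5]
width: 0.488
gripper_force: 19.9
```

Request:
carry_out(
  increments=[0,0,0,0,0,0,0,0,0,0,0,0,0,0,0,0,0,0,0,0,33,0,0,0],
  grip=0.3,
)

```text
clock: 26.62
position: [0.5276, -0.2387, 0.0902]
ee_rot: [-0.201, -3.131, -0.002]
force: [0.6, 0.1, 0.7]
width: 0.701
gripper_force: 0.0
```

Request:
carry_out(
  increments=[0,0,0,0,0,0,0,0,0,0,0,0,0,0,0,0,0,0,0,0,0,0,0,0,0,0,0,0,0,0,0,0,0,0,0,0,0,0,0,0,0,0,0,0,0,0,0,0,0,0,-15,0,0,0,0,0,-8,0,0,0,0,0,-8,0,0,0,0,0,-6,0,0,0,0,0,-3,0,0,0,0,0,0,0,0,0],
  grip=1,
  newtons=10,
)

```text
clock: 28.38
position: [0.5288, -0.2401, 0.0523]
ee_rot: [-0.202, -3.135, -0.001]
force: [-4.8, 1.7, 16.2]
width: 0.004
gripper_force: 8.5
```

```bash
python3 -c "
from h import *
topmods()"
```

```text
top [286. 218.] 178.5 [454.  69.] yaw 61
top [262. 194.] 91.0 [536. 148.] yaw 80
```

Request:
carry_out(
  increments=[0,0,40,0,0,0,0,0,50,0,0,0,-12,52,0,0,0,-0.067,-12,52,0,0,0,-0.067,-12,52,0,0,0,-0.067,-12,52,0,0,0,-0.067,-13,51,0,0,0,-0.067,-13,51,0,0,0,-0.067,0,0,-50,0,0,0,0,0,-42,0,0,0,0,0,-16,0,0,0,0,0,0,0,0,0],
  grip=0.32,
)

```text
clock: 29.92
position: [0.4541, 0.0697, 0.0325]
ee_rot: [-0.823, -3.029, 0.003]
force: [-0.4, -0.7, 0.2]
width: 0.679
gripper_force: 0.0
```

Request:
carry_out(
  increments=[0,0,0,0,0,0,0,0,0,0,0,0,0,0,0,0,0,0,0,0,0,0,0,0],
  grip=1,
  newtons=20,
)

```text
clock: 30.42
position: [0.4558, 0.0704, 0.0345]
ee_rot: [0.823, 3.031, 0.002]
force: [-1.5, -0.2, 8.3]
width: 0.486
gripper_force: 19.9
```

Request:
carry_out(
  increments=[0,0,50,0,0,0,0,0,55,0,0,0,10,-53,0,0,0,0.0574,10,-53,0,0,0,0.0574,10,-53,0,0,0,0.0574,10,-53,0,0,0,0.0574,9,-52,0,0,0,0.0574,9,-52,0,0,0,0.0574,9,-52,0,0,0,0.0574,0,0,-28,0,0,0,0,0,0,0,0,0,0,0,-14,0,0,0,0,0,-12,0,0,0,0,0,-12,0,0,0,0,0,-11,0,0,0,0,0,0,0,0,0],
)

```text
clock: 32.42
position: [0.5221, -0.2981, 0.061]
ee_rot: [-0.202, -3.135, 0.001]
force: [1.6, -2.6, -2.5]
width: 0.485
gripper_force: 19.9
```

Request:
carry_out(
  increments=[0,0,0,0,0,0,0,0,0,0,0,0,0,0,0,0,0,0,0,0,29,0,0,0],
  grip=0.3,
)

```text
clock: 32.92
position: [0.5209, -0.2966, 0.0895]
ee_rot: [-0.201, -3.131, -0.003]
force: [0.1, 0.6, 0.9]
width: 0.697
gripper_force: 0.0
```

Request:
carry_out(
  increments=[0,0,0,0,0,0,0,0,0,0,0,0,0,0,0,0,0,0,0,0,0,0,0,0,0,0,0,0,0,0,0,0,0,0,0,0,0,0,0,0,0,0,0,0,0,0,0,0,0,0,-15,0,0,0,0,0,-8,0,0,0,0,0,-8,0,0,0,0,0,-6,0,0,0,0,0,-3,0,0,0,0,0,0,0,0,0],
  grip=1,
  newtons=10,
)

```text
clock: 34.67
position: [0.5224, -0.2983, 0.0522]
ee_rot: [0.202, 3.134, 0.001]
force: [-6.8, 2.9, 26.8]
width: 0.006
gripper_force: 12.7
```

Request:
carry_out(
  increments=[0,0,50,0,0,0,0,10,60,0,0,0,0,26,55,0,0,0,0,26,50,0,0,0,0,26,50,0,0,0,0,0,0,0,0,0,0,0,0,0,0,0],
  grip=0.3,
)

```text
clock: 35.55
position: [0.5219, -0.2097, 0.3147]
ee_rot: [-0.201, -3.134, -0.0]
force: [-0.5, 0.0, -1.1]
width: 0.684
gripper_force: 0.0
```

Run:
```python
from h import *
state(); im=vision.get_image("wrist")[:,:,::-1]
a=cv2.resize(im[100:260,180:460],None,fx=2.1,fy=2.1,interpolation=3)
t=vision.get_image("top")[:,:,::-1]; b=cv2.resize(t[140:250,190:430],None,fx=2.4,fy=2.4,interpolation=3)
w=588; b=cv2.copyMakeBorder(b,0,0,0,w-b.shape[1],0); cv2.imwrite("pics/w5.png",np.vstack([a[:,:588],b]))
```

```text
t 35.55 pos [ 521.9 -209.7  314.7] rv [-0.201 -3.134 -0.   ] F [-0.5  0.  -1.1] w 0.684
```

View pics/w5.png

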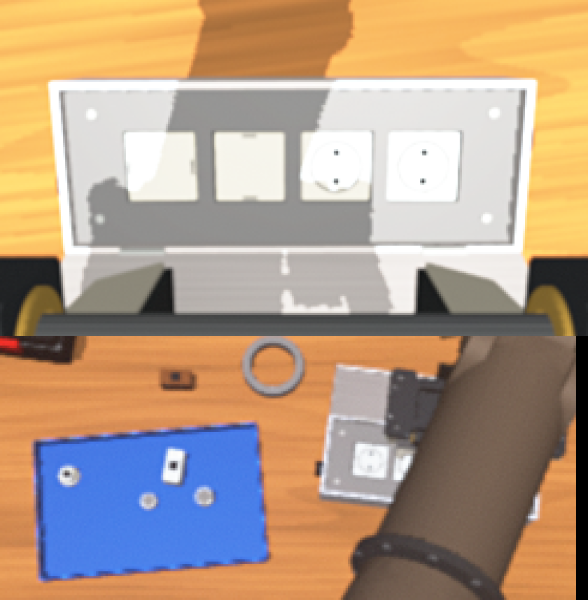

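All four bays look flush: sockets at right, blanks at left, and the other fittings still in the tray. Now pinching the tongue to shut the lid.

Request:
carry_out(
  increments=[38,-5,0,0,0,0,38,-5,0,0,0,0,37,-5,0,0,0,0,0,0,-50,0,0,0,0,0,-40,0,0,0,0,0,-30,0,0,0,0,0,-20,0,0,0,0,0,0,0,0,0],
)

```text
clock: 36.65
position: [0.6333, -0.225, 0.1726]
ee_rot: [-0.204, -3.13, -0.001]
force: [0.4, -0.5, 0.7]
width: 0.697
gripper_force: 0.0
```

Request:
carry_out(
  increments=[0,0,0,0,0,0,0,0,0,0,0,0,0,0,0,0,0,0,0,0,0,0,0,0],
  grip=1,
  newtons=15,
)

```text
clock: 37.15
position: [0.6356, -0.2251, 0.1765]
ee_rot: [0.202, 3.134, -0.001]
force: [-0.0, -0.7, 3.1]
width: 0.435
gripper_force: 15.0
```

Request:
carry_out(
  increments=[-10,1,3,0,0,0,-15,2,3,0,0,0,-15,2,1,0,0,0,-16,2,-1,0,0,0,-15,2,-2,0,0,0,-14,1,-5,0,0,0,-14,2,-6,0,0,0,-13,2,-8,0,0,0,-12,1,-9,0,0,0,-11,2,-11,0,0,0,-10,1,-12,0,0,0,-7,1,-13,0,0,0,-7,1,-14,0,0,0,-4,0,-15,0,0,0,-3,1,-15,0,0,0,-1,0,-14,0,0,0,0,0,0,0,0,0],
)

```text
clock: 39.28
position: [0.4648, -0.2036, 0.0565]
ee_rot: [-0.203, -3.13, -0.001]
force: [-6.8, -1.9, -1.8]
width: 0.433
gripper_force: 15.0
```

Request:
carry_out(
  increments=[0,0,0,0,0,0,0,0,0,0,0,0,0,0,0,0,0,0,0,0,40,0,0,0],
  grip=0.25,
)

```text
clock: 39.78
position: [0.4671, -0.2029, 0.0966]
ee_rot: [-0.201, -3.131, -0.001]
force: [1.1, 0.5, 0.5]
width: 0.744
gripper_force: 0.0
```

Request:
carry_out(
  increments=[0,0,0,0,0,0,0,0,0,0,0,0,0,0,0,0,0,0,0,0,0,0,0,0,0,0,0,0,0,0,0,0,0,0,0,0,0,0,0,0,0,0,0,0,0,0,0,0,0,0,-15,0,0,0,0,0,-6,0,0,0,0,0,-4,0,0,0,0,0,-3,0,0,0,0,0,0,0,0,0],
  grip=1,
  newtons=10,
)

```text
clock: 41.4
position: [0.4679, -0.2038, 0.0706]
ee_rot: [-0.203, -3.135, -0.002]
force: [-5.0, 3.3, 18.0]
width: 0.01
gripper_force: 8.9
```

Request:
carry_out(
  increments=[0,0,30,0,0,0,0,0,50,0,0,0,-20,30,55,0,0,0,-20,50,20,0,0,0,-10,55,0,0,0,0,0,55,0,0,0,0,0,55,0,0,0,0,0,0,0,0,0,0,0,0,0,0,0,0],
)

```text
clock: 42.52
position: [0.4192, 0.0391, 0.222]
ee_rot: [0.202, 3.135, -0.0]
force: [-0.5, -0.7, -0.2]
width: 0.008
gripper_force: 0.0
```

Run:
```python
from h import *
state(); s=vision.get_image("side")[:,:,::-1]; t=vision.get_image("top")[:,:,::-1]
cv2.imwrite("pics/f.png",np.hstack([cv2.resize(s[80:330,230:400],None,fx=2,fy=2),cv2.resize(t[130:260,290:480],None,fx=2.3,fy=500/130)]))
```

```text
t 42.52 pos [419.2  39.1 222. ] rv [ 0.202  3.135 -0.   ] F [-0.5 -0.7 -0.2] w 0.008
```

View pics/f.png

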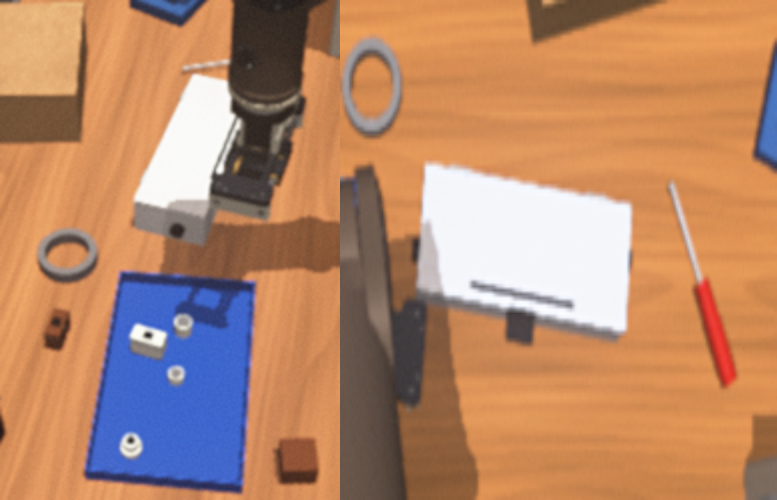

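The lid is shut, the fittings are in the tray, and the bystanders are untouched. Handing in.

```bash
python3 -c "
from cell import arm
print(arm.sign_off())"
```

```text
the job is handed in; nothing more can be done
None
```

The outlet box is made up: both outlets and both blanks are pressed flush in the four bays, the lid is shut, and the job is handed in. The other fittings are still in the tray, and no blanks were left over.

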